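# Drain a casting mould and hold its funnel over the drip tray

## Robot

A 7-joint arm with a two-finger parallel gripper is mounted at the origin on the work surface. World frame = base frame: x ahead of the robot, y to its left, z up, the work surface at z = 0. Lengths are in m, angles in rad, forces in N, time in s.
With the tool pointing down it reaches from about 0.375 to 0.925 m from the base axis. Payload 3.1 kg.
Tool frame: the origin (TCP) lies midway between the tips of the shut fingers; the grasp point (between the pads) lies 19 mm behind it; z points along the fingers, y is the line along which they close (so a half turn about z gives the same grasp; the last joint's range is limited). The gripper opens to 85 mm and grips with 20 to 120 N. Pads are 22 mm wide; open, the fingers measure 114 mm over their backs; the gripper's body (76 mm by 85 mm) begins 54 mm behind the grasp point. The pads swing forward as they close: fully open they stand 13 mm farther back than shut.
Start: joints at [1.069, 0.383, 0.044, 1.598, -0.018, 1.161, -0.05], TCP at [0.255, -0.598, 0.231] pointing down, gripper open.
Joint ranges: [-2.61, 2.61], [-0.41, 2.15], [-1.48, 1.57], [0, 2.5], [-1.57, 4.71], [0.05, 1.97], [-2.85, 2.85]. Speed limits (rad/s): [2.79, 2.79, 3.14, 3.14, 3.14, 3.14, 3.14].

## Interface

Orientations are given as a rotation vector (axis times angle).
In Python, from cell import ctrl, cams, nets gives the robot as it stands.
- The arm moves only by the shell command python3 -m inch 'ROWS' [OPENING]. ROWS is JSON, a list that holds one entry, the list of rows, each a list of 6 numbers: the shift along the tool's x, y, z in cm, then the turn, a rotation vector about the tool's x, y, z in degrees. In form: [[[x, y, z, wx, wy, wz], ...]]. A call has 1 to 20 rows; each row shifts and turns the commanded pose from where the row before left it, along the tool's axes as they then stand; what a row does not reach is not made up. A row lasts 1/10 s, in which the tool goes at most 50 mm and 8.59 degrees, less where a joint would pass 70% of its speed; a pose out of reach is approached as far as the arm can. A call with a gripper value outside its range is refused whole. OPENING is the finger opening in cm, from 0 to 8.54, set as the call begins (- or left out, the last holds). The fingers move at their own pace and stop on an object; the grip force is fixed at half the most. Time passes only in rows, so rows that do not move let the fingers close. It gives the time, the measured TCP pose, the force, the opening and the grip force at its end, in the units of the state.
- ctrl.observe(): the state, without advancing time (a new reading comes with each control period).
- cams.snapshot(name): name is "scene" or "top"; returns the picture (400x640x3 uint8, blue, green, red); there is no depth.
- cams.get_calibration(name): a dict with "camera_matrix" (3x3 intrinsics, pixels), "k1" (the pictures are not rectified: a ray, as slopes to the right and down, at radius r is drawn at 1 + k1 r^2 times it, then the intrinsics apply), "R" (3x3) and "t" (3): a world point X has camera coordinates R X + t. Camera axes: x right, y down, z forward; pixel columns grow to the right and rows downward; lengths in m; the calibration is good to about 2 mm. A picture is of the moment at which its call begins. get_calibration takes no time and is no camera call.
- ctrl.job_done(): hands the job in; it is judged then, once.
Trained networks look in the newest picture that a camera, given by its name, has taken for a name from the list of things; names that differ only in an ending like _2 or _b are one class to them, and where a whole thing is asked for, a point or a joint stands for the part that bears it (a point fixed in the world has none). Each returns a list of dicts, best first, with "confidence" (0 to 1); they miss things now and then, are a little off and sometimes report something else, mostly with a low value. They report only what shows in the picture. A call takes as long as a camera call. They do not tell look-alikes from the thing itself.
- nets.trace(query, camera): "mask" (400x640 bool, what is visible of it) and "rect" ([left, top, width, height] in pixels, round what is visible of it).
- nets.pinpoint(query, camera): "pixel" ([row, column] in pixels: a listed point, or the origin of a listed thing).
The state is a dict: "time": time; "joint_pos": joint angles; "joint_vel": joint speeds; "tau": joint torques, N m; "tcp_pos": TCP position; "tool_rot": TCP orientation; "contact_force": force on the tool from outside, world axes, zero at the start; "moment": the same for the moment, N m; "finger_gap": opening from 0.0 (shut) to 1.0 (fully open); "grasp_force": force on a finger pad.
Only numpy, scipy, OpenCV 4.12 (cv2) and the standard library are available. Lean on these libraries where they do the work, as an engineer would, in place of code of your own. Each camera call takes 0.05 s, during which the arm holds its last target. There are 200 camera calls.

## Task

Tip the plaster mould in its cradle by its lever to about 45 degrees, mouth downwards as for draining, keep it there for a second, and swing it back fully level with the pouring funnel still seated in its mouth. Then draw the funnel straight up out of the mould and hold it in the gripper, leaning at about 45 degrees with its stem end over the middle of the steel drip tray and raised a good 15 cm above the bench; finish while still holding it there, touching nothing else with it. Leave everything else on the bench where it stands.

Things in the scene. Friction and masses are not known exactly. Their poses are not given: they have to be found in the camera images.
- cradle: Fixed dark steel cradle: base plate 140 x 165 x 12 mm with two uprights to 95 mm height carrying the mould between them on a level axle. Origin: centre of the base's underside, on the bench. The axle runs along its y axis, 75 mm above the origin. x axis: away from the side to which the mould tips.
- mould (a joint): Tipping angle (rad) of the white plaster mould, a 90 x 100 x 90 mm block centred on the axle, 0.8 kg. 0 = level, on a stop, mouth up (start; top face 120 mm above the bench); grows as the mouth swings to the cradle's -x side, to an end stop at 1.35. Stiff axle (0.35 N m, 3.5 N at the lever's grip): it stays where it is left. Round hole in its top: 34 mm wide, 55 mm deep.
- mould_mouth (a point): Centre of the mould's top face, at the mouth of the hole; turns with the mould. Its z points out of the mouth, its y along the axle.
- mould_handle (a point): Middle of the lever's grip: a black bar 14 mm thick, 62 mm long, parallel to the axle, outside the +y upright, on a flat steel arm at its inner end. Fixed to the mould, it swings on a 100 mm radius about the axle: in the cradle's frame at x = 100 sin(0.42 - angle), y = 116, z = 75 + 100 cos(0.42 - angle) mm. It may turn in the fingers.
- funnel: Loose white plastic pouring funnel, 110 g, 85 mm tall: round open cup-shaped head 50 mm across, 45 mm tall (wall 4 mm) on a round stem 29 mm thick, 40 mm long. Origin: centre of the stem's free end; z runs up the axis through the head. Starts with the stem in the mould's hole, the head standing on the mould's top (120 to 165 mm above the bench).
- funnel_head (a point): Middle of the funnel's head, on its axis, 62.5 mm from the stem's end; the place to grip.
- tray: Fixed open steel drip tray 180 (its x) x 150 (its y) mm, 28 mm tall, wall 4 mm. Origin: centre of its underside.
- cup: Bystander, to be left alone: terracotta bisque cup, rim 68 mm wide, 75 mm tall. Origin: centre of its underside.
- stilt: Bystander, to be left alone: small white three-armed kiln stilt, about 50 mm across, 20 mm tall. Origin: centre of its underside.
- jar: Bystander, to be left alone: white lidded jar, 72 mm wide, 100 mm tall. Origin: centre of its underside.
- brush: Bystander, to be left alone: wooden-handled brush lying on the bench.
- bowl: Bystander, to be left alone: white bowl, 120 mm wide, 60 mm tall. Origin: centre of its underside.
- rib: Bystander, to be left alone: flat wooden rib 100 x 55 x 6 mm lying on the bench. Origin: centre of its underside.
Not all that is in view belongs to the job. Leave any green look-alike of the funnel alone.

How it is judged:
By the outcome, as a careful person would: the job done as asked, in the order asked, and still so for the second after the job is handed in, while the arm keeps its last pose, push and grip.
It also fails if it takes over 54 s, if anything falls off the work surface, if the arm or the gripper's body presses on something with over 40 N, if the wrist force passes 120 N, or if a joint passes its speed limit or range.

## Working session

There is one attempt and no reset: what is moved stays moved. The work goes in short steps, Python scripts to look and compute and a shell command to move; the robot and the scene stay as the last step left them, time stands still between calls to the robot, and variables do not carry over. Pictures are saved under pics/ and viewed, at most 10 in all, crops included, and the job is handed in when it is done.

```bash
mkdir -p pics; ls
cat > h.py <<'E'
import numpy as np, cv2
from cell import ctrl,cams,nets
from scipy.spatial.transform import Rotation as Rn
def ray(cam,pix):
    c=cams.get_calibration(cam);K=np.array(c["camera_matrix"]);R=np.array(c["R"]);t=np.array(c["t"])
    d=np.array([(pix[1]-K[0,2])/K[0,0],(pix[0]-K[1,2])/K[1,1]]);u=d.copy()
    for _ in range(30): u=d/(1+c["k1"]*(u@u))
    return -R.T@t, R.T@np.array([u[0],u[1],1])
def onz(cam,pix,z):
    o,d=ray(cam,pix);return o+d*(z-o[2])/d[2]
def proj(cam,X):
    c=cams.get_calibration(cam);K=np.array(c["camera_matrix"]);x=np.array(c["R"])@X+np.array(c["t"])
    u=x[:2]/x[2];u=u*(1+c["k1"]*(u@u));return (K[1,1]*u[1]+K[1,2],K[0,0]*u[0]+K[0,2])
def tri(p1,p2):
    o1,d1=ray("scene",p1);o2,d2=ray("top",p2)
    s=np.linalg.lstsq(np.c_[d1,-d2],o2-o1,rcond=None)[0];a=o1+s[0]*d1;b=o2+s[1]*d2
    return (a+b)/2,np.linalg.norm(a-b)
E
python3 - <<'E'
from h import *
np.set_printoptions(precision=3,suppress=True)
for c in("scene","top"):
    cv2.imwrite(f"pics/{c}0.png",cams.snapshot(c)); print(c,ray(c,(200,320)))
    for q in("cradle","mould_mouth","mould_handle","funnel","funnel_head","tray"):
        print(q,[(np.round(d["pixel"],1),round(d["confidence"],2)) for d in nets.pinpoint(q,c)[:4]])
E
```

```text
pics
scene (array([ 1.   , -0.642,  1.349]), array([-0.262,  0.416, -0.871]))
cradle [(array([159.6, 325. ]), 0.88)]
mould_mouth [(array([138. , 326.2]), 0.81), (array([217.6, 327.8]), 0.71)]
mould_handle [(array([112.4, 354.4]), 0.67)]
funnel [(array([146.7, 322.3]), 0.83), (array([188.4, 355.8]), 0.7), (array([255.6, 354.2]), 0.62)]
funnel_head [(array([175.8, 359.7]), 0.81), (array([135.3, 326.6]), 0.58)]
tray [(array([252.2, 261.1]), 0.7)]
top (array([ 0.515, -0.036,  1.698]), array([ 0.058, -0.004, -0.998]))
cradle [(array([222.1, 268.5]), 0.87), (array([218. , 379.8]), 0.67), (array([224. , 270.3]), 0.54)]
mould_mouth [(array([221.8, 265.3]), 0.61)]
mould_handle [(array([210.6, 227.2]), 0.73), (array([223. , 266.7]), 0.17)]
funnel [(array([223. , 269.2]), 0.7)]
funnel_head [(array([223.3, 269.1]), 0.63), (array([180. , 278.2]), 0.61), (array([212.1, 227.6]), 0.34)]
tray [(array([216.8, 379.2]), 0.84)]
```

View pics/scene0.png

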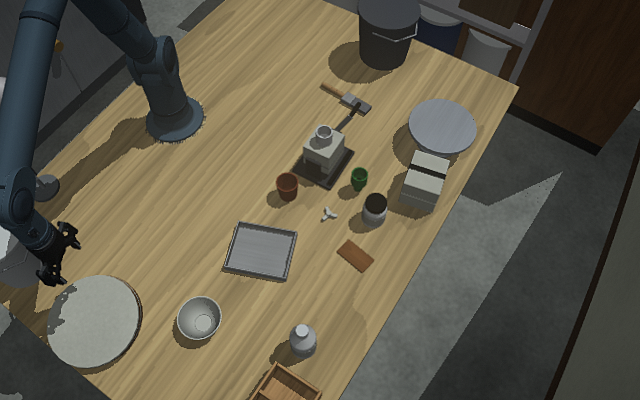

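View pics/top0.png

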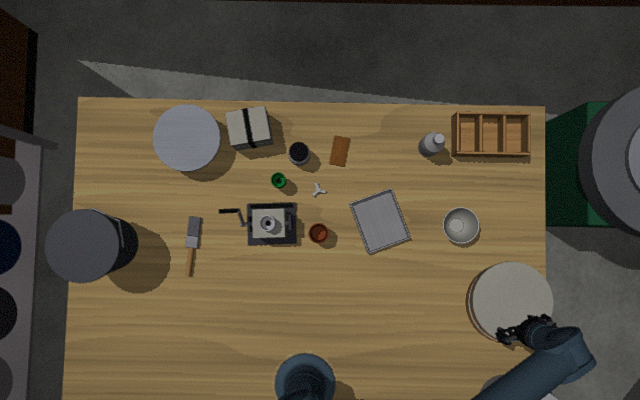

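Run:
```python
from h import *
np.set_printoptions(precision=4,suppress=True)
print("head",tri((135.3,326.6),(223.2,269.1)),"green?",tri((175.8,359.7),(180,278.2)))
print("handle",tri((112.4,354.4),(210.6,227.2)),"mouth",tri((138,326.2),(221.8,265.3)),"cradle",tri((159.6,325),(222.1,268.5)),onz("scene",(159.6,325),0),onz("top",(222.1,268.5),0))
print("tray",tri((252.2,261.1),(216.8,379.2)))
s=ctrl.observe();print(s)
print(Rn.from_rotvec(s["tool_rot"]).as_matrix())
a=cams.snapshot("scene")[80:220,250:430];b=cams.snapshot("top")[160:300,180:360]
cv2.imwrite("pics/crop.png",np.hstack([cv2.resize(x,None,fx=w,fy=4*140/140,interpolation=cv2.INTER_CUBIC) for x,w in((a,2.2),(b,2.2))]) if 0 else np.vstack([cv2.resize(a,(385,300),interpolation=2),cv2.resize(b,(385,300),interpolation=2)]))
```

```text
head (array([0.5346, 0.116 , 0.1583]), np.float64(0.013511454839770475)) green? (array([0.672 , 0.0947, 0.0826]), np.float64(0.00373224787981856))
handle (array([0.5644, 0.2416, 0.1561]), np.float64(0.002142804107606541)) mouth (array([0.5341, 0.1268, 0.1331]), np.float64(0.0013110230233531759)) cradle (array([0.5334, 0.1271, 0.0171]), np.float64(0.0019531121095166127)) [0.5266 0.1363 0.    ] [0.5344 0.1294 0.    ]
tray (array([ 0.5569, -0.2446,  0.0281]), np.float64(0.007463699740063361))
{'time': 0.7, 'joint_pos': array([ 1.0692,  0.3828,  0.0439,  1.5979, -0.0179,  1.1612, -0.0499]), 'joint_vel': array([-0.0009, -0.0021, -0.0008,  0.0005, -0.0003,  0.0032,  0.0011]), 'tau': array([ -0.0007, -43.3278,   1.0222, -24.9848,   0.0104,   0.0016,
        -0.    ]), 'tcp_pos': array([ 0.2554, -0.5977,  0.2314]), 'tool_rot': array([3.0777, 0.6301, 0.0001]), 'contact_force': array([-0.4747, -0.5892, -0.2878]), 'moment': array([-0.0346, -0.0225, -0.0329]), 'grasp_force': 0.0, 'finger_gap': 1.0018691164928948}
[[ 0.9195  0.393   0.0001]
 [ 0.393  -0.9195 -0.0001]
 [ 0.      0.0001 -1.    ]]
```

```bash
cat > ov.py <<'E'
from h import *
def overlay(cam,cx,cy,yaw,ang=0,img=None):
    f=4;im=cams.snapshot(cam) if img is None else img
    c0=(160,200) if cam=="top" else (90,270);w=140;h=80 if cam=="top" else 110
    cr=cv2.resize(im[c0[0]:c0[0]+h,c0[1]:c0[1]+w],None,fx=f,fy=f,interpolation=cv2.INTER_CUBIC)
    cr=cv2.convertScaleAbs(cr,alpha=1.4)
    def W(p):
        p=np.array(p,float);c,s=np.cos(yaw),np.sin(yaw);return np.array([cx+c*p[0]-s*p[1],cy+s*p[0]+c*p[1],p[2]])
    def M(p): # mould-frame (rel axle) -> cradle
        c,s=np.cos(ang),np.sin(ang);return [c*p[0]-s*p[2],p[1],75e-3+s*p[0]+c*p[2]]
    def line(P,col):
        q=[((np.array(proj(cam,W(p)))-c0+.5)*f-.5)[::-1].round().astype(int) for p in P];cv2.polylines(cr,[np.array(q)],False,col,1)
    r=lambda a,b,z:[(a,b,z),(-a,b,z),(-a,-b,z),(a,-b,z),(a,b,z)]
    line(r(.07,.0825,.012),(0,0,255))
    line([M(p) for p in r(.045,.05,.045)],(255,0,0))
    h=.42;hp=(.1*np.sin(h),.116,.1*np.cos(h))
    line([M((hp[0],hp[1]+d,hp[2])) for d in(-.031,.031)],(0,255,255))
    T=np.linspace(0,6.283,40)
    for z in(.045,.09): line([M((.025*np.cos(t),.025*np.sin(t),z)) for t in T],(0,255,0))
    return cr
E
python3 - <<'E'
from ov import *
np.set_printoptions(precision=4,suppress=True)
b=overlay("top",.5335,.1275,np.radians(4));a=overlay("scene",.5335,.1275,np.radians(4))
print(a.shape,b.shape)
a=cv2.resize(a,None,fx=.6,fy=.6);o=np.zeros((b.shape[0]+a.shape[0],560,3),np.uint8);o[:b.shape[0]]=b;o[b.shape[0]:,:a.shape[1]]=a
cv2.imwrite("pics/ov1.png",o)
for cam in("top","scene"):
    nets;m=nets.trace("tray",cam)[0]["mask"]
    P=np.array([onz(cam,(r,c),.028)[:2] for r,c in np.argwhere(m)],np.float32)
    print(cam,cv2.minAreaRect(P*1000))
    m=nets.trace("mould_mouth",cam);print([ (x["rect"],x["confidence"]) for x in m[:2]])
E
```

```text
(440, 560, 3) (320, 560, 3)
top ((548.20703125, -242.8740234375), (182.1248016357422, 153.08001708984375), 20.650089263916016)
[([219.6, 199.6, 79.8, 43.3], 0.65), ([217.9, 207.7, 73.7, 30.7], 0.62)]Traceback (most recent call last):
  File "<stdin>", line 8, in <module>
IndexError: list index out of range
```

View pics/ov1.png

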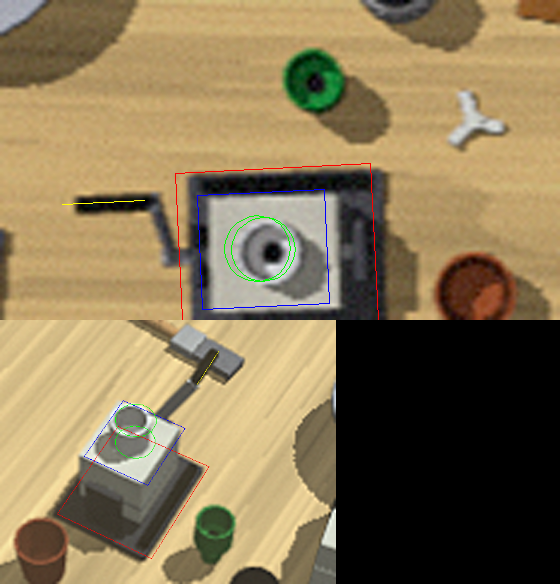

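Run:
```python
from ov import *
a=cams.snapshot("top");s=cams.snapshot("scene")
p=(.5325,.118,np.radians(2.2))
b=overlay("top",*p,img=a);c=overlay("scene",*p,img=s)[:280]
cv2.imwrite("pics/ov2.png",np.vstack([b,c]))
```

```text
(no output)
```

View pics/ov2.png

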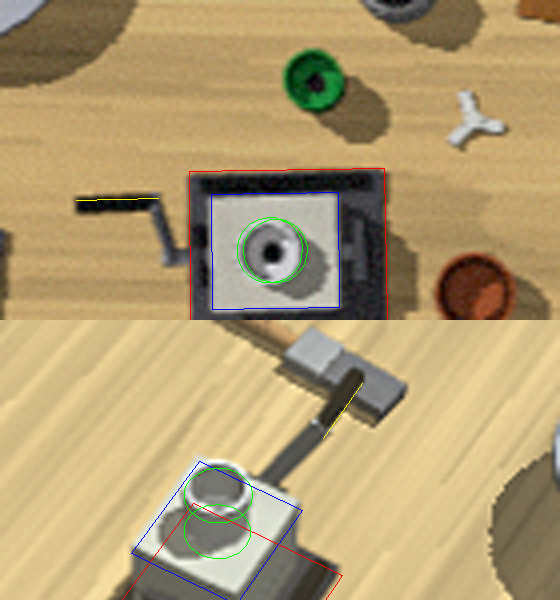

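Pictures show: the white funnel in the mould at top (223,269) / scene (135,326), the lever bar at top (210,229) / scene (112,354), the tray at top (221,380), and the cup beside the cradle at top (233,318). What could be taken for the funnel: the white one (scene 135,326), the green look-alike (scene 178,359), the white bottle (scene 340,302) and the white jar (scene 210,375). I choose the white one in the mould. The crop shows it standing with its head on the mould. The second overlay fits to within about 3 mm, giving cradle ≈ (0.5295, 0.118) and yaw ≈ 2.5°.

```bash
cat >> h.py <<'E'
CX,CY,YAW=.5295,.118,np.radians(2.5)
def cw(x,y,z):
    c,s=np.cos(YAW),np.sin(YAW);return np.array([CX+c*x-s*y,CY+s*x+c*y,z])
def handle(a): return cw(.1*np.sin(.42-a),.118,.075+.1*np.cos(.42-a))
def down(yang): # tool z down, tool y at world angle yang (rad)
    y=np.array([np.cos(yang),np.sin(yang),0]);z=np.array([0,0,-1.]);return np.c_[np.cross(y,z),y,z]
def plan(pos,R,N):
    "identical row, N times, from measured pose to pos,R"
    s=ctrl.observe();R0=Rn.from_rotvec(s["tool_rot"]).as_matrix()
    rel=R0.T@R;w=Rn.from_matrix(rel).as_rotvec()/N;p=R0.T@(pos-np.array(s["tcp_pos"]))
    S=sum(Rn.from_rotvec(w*k).as_matrix() for k in range(N));r=np.linalg.solve(S,p)
    print(N,"x",np.round(r*100,2).tolist(),np.round(np.degrees(w),2).tolist(),"now",np.round(s["tcp_pos"],4),"t",s["time"])
E
python3 - <<'E'
from h import *
h=handle(0);print(h);plan(h+[0,0,.06],down(YAW),25)
E
```

```text
[0.56509015 0.23766632 0.16630889]
25 x [3.69, -0.87, 0.02] [0.0, -0.0, -2.77] now [ 0.2554 -0.5977  0.2313] t 1.15
```

```bash
python3 -m inch '[[[1.8,-0.4,-0.5,0,0,-1],[3.6,-0.8,-0.5,0,0,-2.77],[3.7,-0.9,0,0,0,-2.77],[3.7,-0.9,0,0,0,-2.77],[3.7,-0.9,0,0,0,-2.77],[3.7,-0.9,0,0,0,-2.77],[3.7,-0.9,0,0,0,-2.77],[3.7,-0.9,0,0,0,-2.77],[3.7,-0.9,0,0,0,-2.77],[3.7,-0.9,0,0,0,-2.77],[3.7,-0.9,0,0,0,-2.77],[3.7,-0.9,0,0,0,-2.77],[3.7,-0.9,0,0,0,-2.77],[3.7,-0.9,0,0,0,-2.77],[3.7,-0.9,0,0,0,-2.77],[3.7,-0.9,0,0,0,-2.77],[3.7,-0.9,0,0,0,-2.77],[3.7,-0.9,0,0,0,-2.77],[1.8,-0.4,0,0,0,-1.4],[0,0,0,0,0,0]]]' 5
python3 - <<'E'
from h import *
h=handle(0);plan(h+[0,0,.06],down(YAW),9)
E
```

```text
time: 3.15
tcp_pos: [0.587, -0.0195, 0.2419]
tool_rot: [-2.523, -1.87, -0.003]
contact_force: [0.1, -0.6, 0.6]
finger_gap: 0.592
grasp_force: 0.0
9 x [2.81, -0.65, 0.18] [0.0, -0.01, -2.15] now [ 0.587  -0.0195  0.2419] t 3.15
```

```bash
python3 -m inch '[[[1.5,-0.3,0,0,0,-1.1],[2.8,-0.6,0.1,0,0,-2.1],[2.8,-0.6,0.1,0,0,-2.1],[2.8,-0.7,0.1,0,0,-2.1],[2.8,-0.7,0.1,0,0,-2.2],[2.8,-0.7,0.3,0,0,-2.2],[2.8,-0.7,0.3,0,0,-2.2],[2.8,-0.7,0.3,0,0,-2.2],[2.8,-0.6,0.3,0,0,-2.1],[1.4,-0.3,0.1,0,0,-1.1],[0,0,0,0,0,0],[0,0,0,0,0,0]]]' 5
python3 - <<'E'
from h import *
h=handle(0);print(h)
for q in("top","scene"):
    cams.snapshot(q);print(q,[(d["pixel"],d["confidence"]) for d in nets.pinpoint("mould_handle",q)[:2]],proj(q,h))
plan(h+[0,0,-.02],down(YAW),6)
E
```

```text
time: 4.35
tcp_pos: [0.568, 0.2303, 0.2242]
tool_rot: [2.184, 2.256, -0.002]
contact_force: [-0.6, -1.0, -0.2]
finger_gap: 0.585
grasp_force: 0.0
[0.56509015 0.23766632 0.16630889]
top [([212.2, 225.9], 0.72)] (np.float64(210.55738247335054), np.float64(228.1071701591421))
scene [([108.7, 352.6], 0.95), ([161.4, 323.1], 0.32)] (np.float64(111.15799950356633), np.float64(354.50044990626793))
6 x [0.13, -0.05, 1.3] [0.0, 0.01, -0.12] now [0.5682 0.2301 0.2243] t 4.55
```

```bash
python3 -m inch '[[[0.2,-0.1,1,0,0,-0.3],[0.2,-0.1,1.6,0,0,-0.3],[0.2,-0.1,1.6,0,0,-0.1],[0.1,0,1.6,0,0,0],[0,0,1.3,0,0,0],[0,0,0.7,0,0,0],[0,0,0,0,0,0]]]' 5 && python3 -m inch '[[[0,0,0,0,0,0],[0,0,0,0,0,0],[0,0,0,0,0,0],[0,0,0,0,0,0],[0,0,0,0,0,0],[0,0,0,0,0,0]]]' 0
python3 - <<'E'
from h import *
c=cams.snapshot("scene");cv2.imwrite("pics/g1.png",cv2.resize(c[60:210,260:460],None,fx=3,fy=3,interpolation=2))
p0=handle(0)
R=down(YAW)
prev=p0
for a in np.arange(.05,.801,.05):
    h=handle(a);print(round(a,3),np.round(R.T@(h-prev)*100,2));prev=h
E
```

```text
time: 5.25
tcp_pos: [0.5629, 0.2389, 0.1444]
tool_rot: [-2.167, -2.273, 0.005]
contact_force: [-0.3, -0.4, -0.7]
finger_gap: 0.589
grasp_force: 0.0
time: 5.85
tcp_pos: [0.5633, 0.2398, 0.1474]
tool_rot: [-2.167, -2.274, 0.001]
contact_force: [-4.1, -1.1, 5.9]
finger_gap: 0.141
grasp_force: 58.7
0.05 [ 0.   -0.46 -0.19]
0.1 [ 0.   -0.47 -0.17]
0.15 [-0.   -0.48 -0.15]
0.2 [ 0.   -0.49 -0.12]
0.25 [ 0.   -0.49 -0.1 ]
0.3 [-0.   -0.49 -0.07]
0.35 [ 0.   -0.5  -0.05]
0.4 [-0.   -0.5  -0.02]
0.45 [-0.  -0.5  0. ]
0.5 [-0.   -0.5   0.03]
0.55 [ 0.   -0.5   0.05]
0.6 [ 0.   -0.49  0.08]
0.65 [-0.   -0.49  0.1 ]
0.7 [-0.   -0.48  0.13]
0.75 [ 0.   -0.48  0.15]
0.8 [-0.   -0.47  0.17]
```

View pics/g1.png

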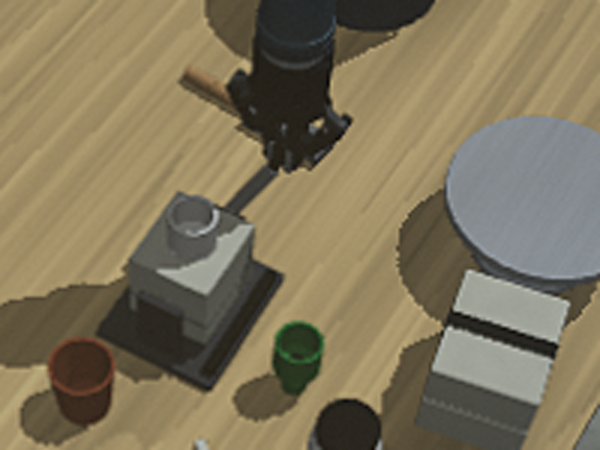

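```bash
python3 -m inch '[[[0,-0.23,-0.1,0,0,0],[0,-0.23,-0.09,0,0,0],[0,-0.47,-0.17,0,0,0],[0,-0.48,-0.15,0,0,0],[0,-0.49,-0.12,0,0,0],[0,-0.49,-0.1,0,0,0],[0,-0.49,-0.07,0,0,0],[0,-0.5,-0.05,0,0,0],[0,-0.5,-0.02,0,0,0]]]'
python3 -m inch '[[[0,-0.5,0,0,0,0],[0,-0.5,0.03,0,0,0],[0,-0.5,0.05,0,0,0],[0,-0.49,0.08,0,0,0],[0,-0.49,0.1,0,0,0],[0,-0.48,0.13,0,0,0],[0,-0.48,0.15,0,0,0],[0,-0.35,0.13,0,0,0],[0,0,0,0,0,0],[0,0,0,0,0,0]]]'
```

```text
time: 6.8
tcp_pos: [0.5312, 0.2381, 0.1575]
tool_rot: [2.164, 2.268, 0.019]
contact_force: [8.5, 0.6, -1.2]
finger_gap: 0.141
grasp_force: 58.3
time: 7.8
tcp_pos: [0.496, 0.2364, 0.1551]
tool_rot: [2.161, 2.264, 0.023]
contact_force: [3.6, -3.7, 16.4]
finger_gap: 0.137
grasp_force: 61.2
```

Run:
```python
from ov import *
s=cams.snapshot("scene");t=cams.snapshot("top")
I=[overlay("top",CX,CY,YAW,ang=a,img=t)[80:320,:400] for a in(.69,.785)]
J=[overlay("scene",CX,CY,YAW,ang=a,img=s)[60:360,:400] for a in(.69,.785)]
cv2.imwrite("pics/tip.png",np.vstack([np.hstack(I),np.hstack(J)]))
s=ctrl.observe();print(s["tcp_pos"],s["contact_force"],s["moment"],s["joint_vel"])
```

```text
[0.49601514 0.23640253 0.15507103] [ 4.01625205 -4.24194725 16.32163277] [-0.70550353 -1.48854301  0.15163456] [ 0.00014572 -0.00281393  0.00256956  0.00017666 -0.00030464 -0.00020097
  0.00034523]
```

View pics/tip.png

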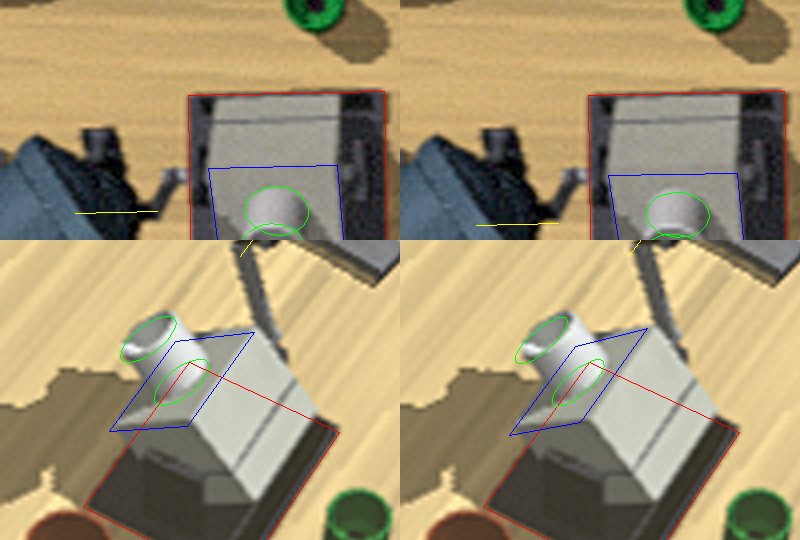

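```bash
python3 -m inch '[[[0,-0.3,0,0,0,0],[0,-0.35,0.05,0,0,0],[0,-0.35,0.05,0,0,0],[0,0,0,0,0,0],[0,0,0,0,0,0]]]'
python3 - <<'E'
from ov import *
s=cams.snapshot("scene");t=cams.snapshot("top")
I=[overlay("top",CX,CY,YAW,ang=a,img=t)[80:320,:400] for a in(.72,.80)]
J=[overlay("scene",CX,CY,YAW,ang=a,img=s)[60:360,:400] for a in(.72,.80)]
cv2.imwrite("pics/tip2.png",np.vstack([np.hstack(I),np.hstack(J)]))
E
```

```text
time: 8.4
tcp_pos: [0.4844, 0.2358, 0.152]
tool_rot: [2.163, 2.266, 0.02]
contact_force: [4.4, -1.9, 9.7]
finger_gap: 0.142
grasp_force: 59.2
```

View pics/tip2.png

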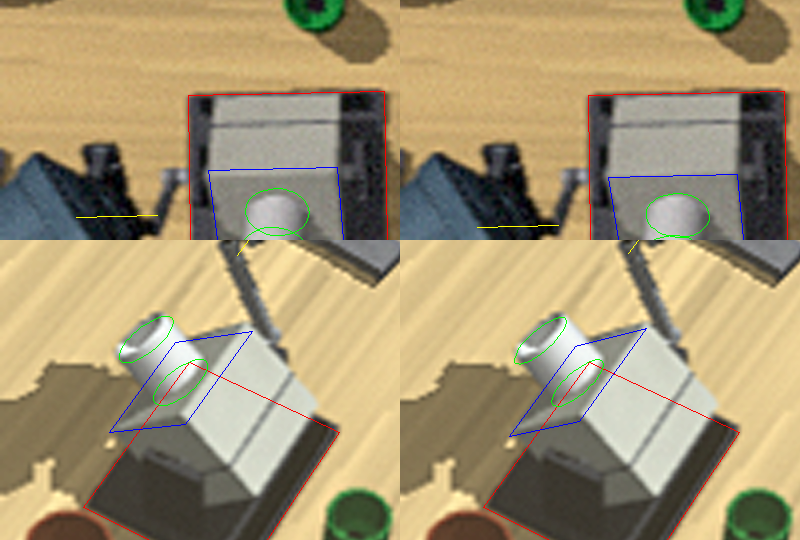

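```bash
python3 -m inch '[[[0,0,0,0,0,0],[0,0,0,0,0,0],[0,0,0,0,0,0],[0,0,0,0,0,0],[0,0,0,0,0,0],[0,0,0,0,0,0],[0,0,0,0,0,0],[0,0,0,0,0,0],[0,0,0,0,0,0],[0,0,0,0,0,0],[0,0,0,0,0,0],[0,0,0,0,0,0],[0,0,0,0,0,0]]]'
python3 -m inch '[[[0,0.3,-0.08,0,0,0],[0,0.45,-0.15,0,0,0],[0,0.47,-0.16,0,0,0],[0,0.48,-0.15,0,0,0],[0,0.48,-0.13,0,0,0],[0,0.49,-0.1,0,0,0],[0,0.49,-0.08,0,0,0],[0,0.5,-0.05,0,0,0],[0,0.5,-0.03,0,0,0],[0,0.5,0,0,0,0],[0,0.5,0.02,0,0,0],[0,0.5,0.05,0,0,0],[0,0.49,0.07,0,0,0],[0,0.49,0.1,0,0,0],[0,0.49,0.12,0,0,0],[0,0.45,0.15,0,0,0],[0,0.4,0.14,0,0,0],[0,0,0,0,0,0],[0,0,0,0,0,0]]]'
```

```text
time: 9.8
tcp_pos: [0.4844, 0.2358, 0.152]
tool_rot: [2.163, 2.266, 0.019]
contact_force: [4.8, -1.8, 9.7]
finger_gap: 0.137
grasp_force: 59.2
time: 11.7
tcp_pos: [0.5547, 0.2394, 0.1506]
tool_rot: [-2.166, -2.272, 0.006]
contact_force: [-4.5, -0.3, 5.5]
finger_gap: 0.138
grasp_force: 65.0
```

Need ~9 mm more to reach the stop, then a little push.

```bash
python3 -m inch '[[[0,0.3,0.12,0,0,0],[0,0.3,0.12,0,0,0],[0,0.3,0.12,0,0,0],[0,0,0,0,0,0],[0,0,0,0,0,0]]]'
python3 -m inch '[[[0,0.2,0.09,0,0,0],[0,0.2,0.09,0,0,0],[0,0.2,0.09,0,0,0],[0,0,0,0,0,0],[0,0,0,0,0,0]]]'
```

```text
time: 12.2
tcp_pos: [0.5632, 0.2399, 0.1466]
tool_rot: [-2.165, -2.272, 0.008]
contact_force: [-5.1, -0.8, 5.1]
finger_gap: 0.138
grasp_force: 66.0
time: 12.7
tcp_pos: [0.5632, 0.2399, 0.1464]
tool_rot: [-2.161, -2.27, 0.027]
contact_force: [-21.5, -6.3, 25.5]
finger_gap: 0.139
grasp_force: 68.1
```

```bash
python3 -m inch '[[[0,-0.2,-0.1,0,0,0],[0,-0.2,-0.1,0,0,0],[0,0,0,0,0,0]]]' && python3 -m inch '[[[0,0,0,0,0,0],[0,0,0,0,0,0],[0,0,0,0,0,0],[0,0,0,0,0,0],[0,0,0,0,0,0]]]' 5
python3 -m inch '[[[0,0,-0.8,0,0,0],[0,0,-1.5,0,0,0],[0,0,-2,0,0,0],[0,0,-2,0,0,0],[0,0,-1.5,0,0,0],[0,0,-0.5,0,0,0],[0,0,0,0,0,0]]]' 8.5
python3 - <<'E'
from ov import *
for q in("top","scene"):
    cams.snapshot(q);print(q,[(np.round(d["pixel"],1),d["confidence"]) for d in nets.pinpoint("funnel_head",q)[:3]],proj(q,cw(0,0,.1425)))
    print([(np.round(d["pixel"],1),d["confidence"]) for d in nets.pinpoint("mould_handle",q)[:2]],proj(q,handle(0)))
plan(cw(0,0,.225),down(YAW),7)
E
```

```text
time: 13.0
tcp_pos: [0.5632, 0.2399, 0.1466]
tool_rot: [-2.164, -2.272, 0.013]
contact_force: [-10.5, -1.9, 11.5]
finger_gap: 0.137
grasp_force: 66.7
time: 13.5
tcp_pos: [0.5683, 0.2394, 0.1456]
tool_rot: [2.169, 2.273, 0.0]
contact_force: [0.3, -0.4, 0.3]
finger_gap: 0.585
grasp_force: 0.0
time: 14.2
tcp_pos: [0.5686, 0.24, 0.2303]
tool_rot: [2.167, 2.273, 0.004]
contact_force: [1.0, -0.4, 0.2]
finger_gap: 0.992
grasp_force: 0.0
top [(array([224.5, 267. ]), 0.5), (array([180.9, 276.5]), 0.5)] (np.float64(223.11442576826775), np.float64(267.6556125232741))
[(array([211.9, 226.1]), 0.88)] (np.float64(210.55738247335054), np.float64(228.1071701591421))
scene [(array([175.3, 358. ]), 0.85), (array([135.3, 321.9]), 0.77), (array([140.5, 325.5]), 0.69)] (np.float64(137.46663228291843), np.float64(323.14635927394175))
[(array([ 98.2, 344.9]), 0.67), (array([109.3, 351.5]), 0.65)] (np.float64(111.15799950356633), np.float64(354.50044990626793))
7 x [-1.71, -0.62, 0.04] [-0.02, 0.01, 0.03] now [0.5674 0.2393 0.2276] t 14.5
```

```bash
python3 -m inch '[[[-0.9,-0.3,0,0,0,0],[-1.8,-0.7,0,0,0,0],[-2,-0.7,0,0,0,0],[-2,-0.8,0,0,0,0],[-2,-0.8,0,0,0,0],[-2,-0.7,0,0,0,0],[-1.3,-0.5,0,0,0,0],[0,0,0,0,0,0],[0,0,0,0,0,0]]]'
python3 - <<'E'
from ov import *
plan(cw(-.0015,0,.127),down(YAW),8)
E
```

```text
time: 15.4
tcp_pos: [0.5288, 0.1179, 0.2289]
tool_rot: [-2.168, -2.273, -0.001]
contact_force: [-0.3, 0.5, -0.3]
finger_gap: 0.998
grasp_force: 0.0
8 x [-0.0, -0.01, 1.27] [0.0, -0.0, 0.03] now [0.5288 0.1179 0.2289] t 15.4
```

```bash
python3 -m inch '[[[0,0,0.8,0,0,0],[0,0,1.6,0,0,0],[0,0,1.8,0,0,0],[0,0,1.8,0,0,0],[0,0,1.6,0,0,0],[0,0,1.3,0,0,0],[0,0,0.9,0,0,0],[0,0,0.4,0,0,0],[0,0,0,0,0,0]]]'
python3 -m inch '[[[0,0,0,0,0,0],[0,0,0,0,0,0],[0,0,0,0,0,0],[0,0,0,0,0,0],[0,0,0,0,0,0],[0,0,0,0,0,0]]]' 3.5
```

```text
time: 16.3
tcp_pos: [0.5285, 0.1179, 0.1263]
tool_rot: [-2.167, -2.274, 0.001]
contact_force: [0.6, 0.0, -0.1]
finger_gap: 0.994
grasp_force: 0.0
time: 16.9
tcp_pos: [0.5297, 0.1179, 0.128]
tool_rot: [2.167, 2.273, 0.003]
contact_force: [-0.2, -0.8, 6.3]
finger_gap: 0.577
grasp_force: 62.5
```

```bash
python3 -m inch '[[[0,0,-0.4,0,0,0],[0,0,-0.8,0,0,0],[0,0,-1,0,0,0],[0,0,-1,0,0,0],[0,0,-1,0,0,0],[0,0,-1.2,0,0,0],[0,0,-1.5,0,0,0],[0,0,-1.8,0,0,0],[0,0,-2,0,0,0],[0,0,-2,0,0,0],[0,0,-1.5,0,0,0],[0,0,-0.7,0,0,0],[0,0,0,0,0,0]]]'
python3 - <<'E'
from h import *
s=cams.snapshot("scene");t=cams.snapshot("top")
cv2.imwrite("pics/lift.png",np.hstack([cv2.resize(x,None,fx=3,fy=3,interpolation=2) for x in(s[80:220,270:400],t[160:300,190:320])]))
for q in("top","scene"):
    print(q,[(np.round(d["pixel"],1),d["confidence"]) for d in nets.pinpoint("funnel",q)[:3]],[(np.round(d["pixel"],1),d["confidence"]) for d in nets.pinpoint("mould_handle",q)[:2]])
s=ctrl.observe();print(s["joint_pos"],s["tcp_pos"],proj("scene",s["tcp_pos"]+np.array([0,0,-.048])))
E
```

```text
time: 18.2
tcp_pos: [0.5294, 0.1179, 0.2772]
tool_rot: [2.167, 2.273, 0.003]
contact_force: [-0.4, -0.4, -2.0]
finger_gap: 0.58
grasp_force: 62.1
top [(array([177.5, 277.5]), 0.76)] [(array([211.1, 229.2]), 0.83), (array([149.8, 296.8]), 0.47)]
scene [(array([113.2, 322.5]), 0.75), (array([189.1, 355.3]), 0.68)] [(array([111.1, 352.4]), 0.97)]
[ 0.21756238  0.18565555 -0.56969324  1.78599126  0.10640163  1.20279368
 -0.33526868] [0.52807272 0.11740193 0.27463003] (np.float64(119.63919692456119), np.float64(322.91120347970246))
```

View pics/lift.png

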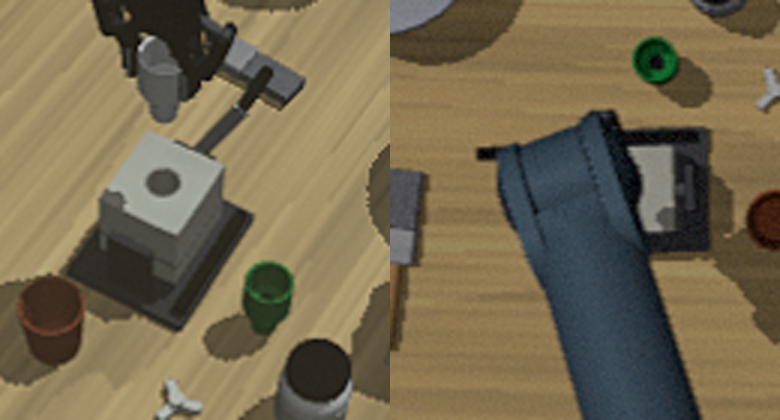

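```bash
cat >> h.py <<'E'
def final():
    R=down(np.radians(-24))@Rn.from_rotvec([-np.pi/4,0,0]).as_matrix()
    return np.array([.549,-.243,.19])-.048*R[:,2],R
E
python3 - <<'E'
from h import *
p,R=final();print(p,R[:,2]);plan(np.array([p[0],p[1],.275]),down(np.radians(-24)),14)
E
```

```text
[ 0.51799324 -0.2291949   0.22394113] [ 0.64597419 -0.28760624 -0.70710678]
14 x [-2.47, 0.35, -0.0] [-0.01, 0.0, 1.91] now [0.5281 0.1174 0.2746] t 18.5
```

```bash
python3 -m inch '[[[-1.2,0.2,0,0,0,1],[-2.4,0.3,0,0,0,1.9],[-2.5,0.4,0,0,0,1.9],[-2.5,0.4,0,0,0,1.9],[-2.5,0.4,0,0,0,1.9],[-2.5,0.4,0,0,0,1.9],[-2.5,0.4,0,0,0,1.9],[-2.5,0.3,0,0,0,1.9],[-2.5,0.3,0,0,0,1.9],[-2.5,0.3,0,0,0,1.9],[-2.5,0.3,0,0,0,1.9],[-2.5,0.3,0,0,0,1.9],[-2.5,0.4,0,0,0,1.9],[-2.5,0.4,0,0,0,1.9],[-1.2,0.2,0,0,0,0.9],[0,0,0,0,0,0]]]'
python3 - <<'E'
from h import *
p,R=final();plan(p,R,16)
E
```

```text
time: 20.1
tcp_pos: [0.5181, -0.2337, 0.2756]
tool_rot: [2.637, 1.707, -0.001]
contact_force: [-0.3, -0.4, -1.4]
finger_gap: 0.577
grasp_force: 62.1
16 x [0.03, -0.13, 0.3] [-2.81, 0.01, -0.01] now [ 0.5181 -0.2337  0.2756] t 20.1
```

```bash
python3 -m inch '[[[0,-0.1,0.2,-1.4,0,0],[0,-0.1,0.3,-2.8,0,0],[0,-0.1,0.3,-2.8,0,0],[0,-0.1,0.3,-2.8,0,0],[0,-0.1,0.3,-2.8,0,0],[0,-0.1,0.3,-2.8,0,0],[0,-0.1,0.3,-2.8,0,0],[0.1,-0.1,0.3,-2.8,0,0],[0.1,-0.1,0.3,-2.8,0,0],[0.1,-0.1,0.3,-2.8,0,0],[0.1,-0.2,0.3,-2.8,0,0],[0.1,-0.2,0.3,-2.8,0,0],[0,-0.2,0.3,-2.8,0,0],[0,-0.2,0.3,-2.8,0,0],[0,-0.2,0.3,-2.8,0,0],[0,-0.1,0.3,-2.8,0,0],[0,0,0.1,-1.5,0,0],[0,0,0,0,0,0],[0,0,0,0,0,0]]]'
python3 - <<'E'
from h import *
p,R=final();plan(p,R,3)
s=ctrl.observe();Z=Rn.from_rotvec(s["tool_rot"]).as_matrix()[:,2];print(Z,s["tcp_pos"]+.048*Z,s["joint_pos"],s["finger_gap"])
a=cams.snapshot("scene");t=cams.snapshot("top")
cv2.imwrite("pics/fin.png",np.hstack([cv2.resize(x,None,fx=2.4,fy=2.4,interpolation=2) for x in(a[80:300,210:370],t[150:370,300:460])]))
for q in("top","scene"): print(q,[(np.round(d["pixel"],1),d["confidence"]) for d in nets.pinpoint("funnel",q)[:3]],proj(q,s["tcp_pos"]+.048*Z))
E
```

```text
time: 22.0
tcp_pos: [0.5192, -0.2244, 0.2241]
tool_rot: [2.036, 1.326, 0.547]
contact_force: [0.2, -1.4, -0.9]
finger_gap: 0.578
grasp_force: 62.2
3 x [-0.16, 0.02, 0.02] [-0.05, -0.03, 0.04] now [ 0.5192 -0.2244  0.2241] t 22.0
[ 0.64518424 -0.28526737 -0.70877346] [ 0.55012567 -0.23809198  0.19009301] [ 0.88381129 -0.07219167 -0.57686418  2.36252284  0.66793363  0.07792425
 -0.77070896] 0.5776278732939955
top [(array([217.8, 384.7]), 0.59), (array([178. , 277.9]), 0.48)] (np.float64(218.63396251274403), np.float64(384.4557402625814))
scene [(array([189.4, 354.4]), 0.9), (array([219.2, 256.8]), 0.75)] (np.float64(223.65725294375338), np.float64(255.7995404286284))
```

View pics/fin.png

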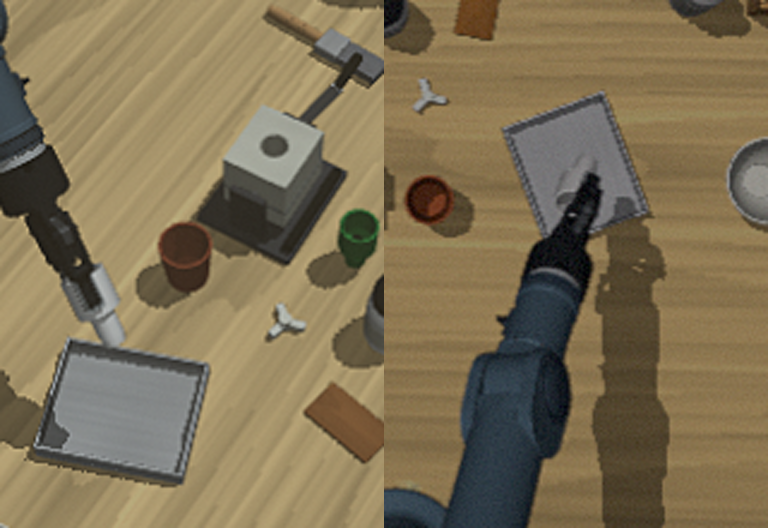

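The final view shows the funnel leaning in line with the tool. Its stem end is over the tray's middle (top 218,385), the mould is level, and the bystanders are where they were. One 5 mm centring shift is left, then I hand in.

```bash
python3 -m inch '[[[-0.2,0,0,0,0,0],[-0.2,0,0,0,0,0],[-0.1,0,0,0,0,0],[0,0,0,0,0,0],[0,0,0,0,0,0],[0,0,0,0,0,0],[0,0,0,0,0,0],[0,0,0,0,0,0]]]'
python3 -c "
from h import *
s=ctrl.observe();Z=Rn.from_rotvec(s['tool_rot']).as_matrix()[:,2];print(s['tcp_pos']+.048*Z,Z,s['joint_pos'][5]);print(ctrl.job_done())"
```

```text
time: 23.0
tcp_pos: [0.517, -0.2295, 0.224]
tool_rot: [2.036, 1.325, 0.548]
contact_force: [1.1, -0.1, -0.4]
finger_gap: 0.579
grasp_force: 62.2
[ 0.54798681 -0.2432481   0.19004266] [ 0.64547375 -0.28564951 -0.70835584] 0.07287042940550205
the job is handed in; nothing more can be done
None
```

The job is handed in at 23 s: the mould was tipped to about 45°, held over a second and swung back onto its level stop, and the funnel is now held leaning at 45° with its stem end over the tray's middle, 19 cm above the bench.

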